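# Lock the drive hatch with the slot key

## Task

One of the two slotted quarter-turn fasteners on the steel drive hatch has been left open: its head stands up higher and its slot runs front to back. Take the slot key from its white block, seat the blade in that slot, push the sprung stud fully down and turn it a quarter turn clockwise until it locks, leaning on it with no more than 40 newtons and leaving the locked fastener and the bottles as they are. Then put the key back into its block, collar resting flat on top.

Things in the scene. Friction and masses are not known exactly. Their poses are not given: they have to be found in the camera images.
- hatch: Stainless drive housing, fixed, 180 mm deep (its x) by 240 mm wide (its y) by 75 mm high, foot flange 18 mm wider all round; its top is the hatch, hinged at the back (+x). Origin: centre of the underside; x to the back, z up. The fasteners sit in the top at x = -50, y = +75 and -75 mm; which one is open changes.
- latch_a_grommet (a point): Centre of the open fastener's fixed grommet ring (52 mm outside, 42 inside, 3 high), level with the hatch's top, axes as the hatch's. The stud's head in it is 27 mm wide, slot 4.8 mm wide, 5 deep, right across. Not measured: the head sits up to 3.5 mm off this point in x and in y, its top 7.5 to 10.5 mm above it. Pushed sideways it floats 1.5 mm each way against 4 N.
- latch_a_turn (a joint): Turn of the open fastener's stud, rad: 0 = open, slot along the hatch's x; grows clockwise seen from above; 1.57 = locked, hard stop, slot along the hatch's y. Starts at 0 to 0.08. A cross pin lets it turn only while pushed down 4 mm or more; let up beyond 1.46 it springs up into the locked detent. Turning friction 0.06 N m.
- latch_a_push (a joint): Push depth of the open fastener's stud, m: 0 = head fully up, 0.005 = hard bottom. Spring: 6 N at 0, plus 1.2 N per mm (11 N at 4 mm, 12 N at the bottom). Open it sits at 0; locked and let go, at about 0.002.
- latch_b_grommet (a point): Centre of the grommet ring of the other, already locked fastener, made the same; its head stands about 7 mm above this point. Leave it as it is.
- latch_b_turn (a joint): Turn of the already locked fastener, rad, as for the open one; starts at about 1.55 and is to stay.
- latch_b_push (a joint): Push depth of the already locked fastener, m, as for the open one; about 0.002.
- key: Slot key, about 110 g, standing blade down in its block. Origin: middle of the blade's tip edge; z up, x along the blade's width, y through its thickness. Blade 20 mm (x) by 3.2 (y), z = 0 to 13; round shaft 9 mm to z = 34; collar disc 32 mm wide, z = 34 to 39; black flat handle 46 mm (x) by 14 (y), z = 39 to 81, to be gripped across y from above.
- block_top (a point): Centre of the key hole, on top of the fixed white plastic key block (70 by 70 by 45 mm high, axes as the block's). Hole 26 mm (x) by 14 (y), 41 deep, with 3 mm chamfers. The key hangs in it by its collar, tip 34 mm below this point, blade roughly along x (within 0.2 rad; either way round will do). The block stands left or right of the hatch.
- bottle1: Brown bottle with grey cap, 50 mm diameter, 93 mm high, loose, standing left of the hatch's back end; origin at the centre of its underside. Leave it alone.
- bottle2: A second such bottle, on the other side; origin at the centre of its underside. Leave it alone.
Mind the look-alikes: they are no part of the job. Several things look just like the part that bears block_top: the one meant starts farthest to the robot's left.

How it is judged:
By the outcome, as a careful person would: the job done as asked, in the order asked, and still so for the second after the job is handed in, with the robot touching nothing.
It also fails if it takes over 67 s, if anything falls off the work surface, if the arm or the gripper's body presses on something with over 40 N, if the wrist force passes 120 N, or if a joint passes its speed limit or range.

## Robot

A 6-joint arm with a two-finger parallel gripper is mounted at the origin on the work surface. World frame = base frame: x ahead of the robot, y to its left, z up, the work surface at z = 0. Lengths are in m, angles in rad, forces in N, time in s.
With the tool pointing down it reaches from about 0.25 to 0.775 m from the base axis. Payload 4 kg.
Tool frame: the origin (TCP) lies midway between the tips of the shut fingers; the grasp point (between the pads) lies 19 mm behind it; z points along the fingers, y is the line along which they close (so a half turn about z gives the same grasp; the last joint's range is limited). The gripper opens to 94 mm and grips with 3 to 60 N. Pads are 16 mm wide; open, the fingers measure 119 mm over their backs; the gripper's body (75 mm by 177 mm) begins 78 mm behind the grasp point.
Start: joints at [1.21, 0.087, 1.371, -0, 1.684, -0.103], TCP at [0.14, 0.532, 0.206] pointing down, gripper open.
Joint ranges: [-3.1, 3.1], [-0.76, 2.03], [0.27, 2.55], [-1.08, 4.22], [0.17, 2.65], [-2.57, 2.57]. Speed limits (rad/s): [2.79, 2.79, 3.14, 3.14, 3.14, 3.14].

## Interface

Orientations are given as [roll, pitch, yaw] about the fixed x, y, z axes, in that order (R = Rz(yaw) Ry(pitch) Rx(roll)).
In Python, from bench import robot gives the robot as it stands.
- The arm moves only by the tool servo_tool, never from a script. Its argument "moves" is a list of rows, each a list of 5 numbers: the shift along the tool's x, y, z in units of 25 mm (1.0 is 25 mm), then the turn about the tool's z in units of 6 degrees (1.0 is 6 degrees), then the closure, from 0 (fully open) to 1 (shut). In form: [[dx, dy, dz, yaw, gripper], ...]. A call has 1 to 10 rows; each row is the pose to reach, as a shift and turn from the pose commanded when the call began, along the tool's axes at that moment; what a row does not reach only later rows make up. A row lasts 1/12 s, in which the tool goes at most 41.7 mm and 7.16 degrees, less where a joint would pass 70% of its speed; a pose out of reach is approached as far as the arm can. A call with a gripper value outside its range is refused whole. The fingers move at their own pace and stop on an object; the grip force is fixed at half the most. Time passes only in rows, so rows that repeat a pose let the fingers close. It gives the time, the measured TCP pose, the force, the opening and the grip force at its end, in the units of the state.
- robot.get_obs(): the state, without advancing time (a new reading comes with each control period).
- robot.snapshot(name): name is "side" or "top" or "wrist"; returns a dict with "image" (420x560x3 uint8, blue, green, red), "fx", "fy", "cx", "cy" (pixels), "k1" (the pictures are not rectified: a ray, as slopes to the right and down, at radius r is drawn at 1 + k1 r^2 times it, then the intrinsics apply), "eye" and "orientation" of the camera in the world; the wrist camera has in their place "T_tool_cam" (4x4, takes a point from camera to tool coordinates, whose origin is the TCP and whose axes are the flange's). Camera axes: x right, y down, z forward; pixel columns grow to the right and rows downward; lengths in m; the calibration is good to about 2 mm. A picture is of the moment at which its call begins: read the wrist's pose just before it. There is no depth.
- robot.close_job(): hands the job in; it is judged then, once.
The state is a dict: "time": time; "joint_positions": joint angles; "qvel": joint speeds; "joint_torque": joint torques, N m; "tool_pos": TCP position; "ee_rot": TCP orientation; "wrist_force": force on the tool from outside, world axes, zero at the start; "wrist_torque": the same for the moment, N m; "width": finger opening in m; "finger_force": force on a finger pad.
Only numpy, scipy, OpenCV 4.12 (cv2) and the standard library are available. Lean on these libraries where they do the work, as an engineer would, in place of code of your own. Each camera call takes 0.05 s, during which the arm holds its last target. There are 200 camera calls.

## Working session

There is one attempt and no reset: what is moved stays moved. The work goes in short steps, Python scripts to look and compute and a tool call to move; the robot and the scene stay as the last step left them, time stands still between calls to the robot, and variables do not carry over. Pictures are saved under pics/ and viewed, at most 11 in all, crops included, and the job is handed in when it is done.

Besides the shell and the picture viewer there is one more tool, called after "Emit:" by a JSON object that holds its "name" and its "arguments", one argument or row to a line. servo_tool: Moves the arm, as the interface text tells. Its arguments: {"type":"object","properties":{"moves":{"type":"array"}},"required":["moves"]}

```bash
mkdir -p pics
cat > h.py <<'E'
import numpy as np, cv2, json
from scipy.spatial.transform import Rotation as Ro
from bench import robot
def R(e): return Ro.from_euler('xyz',e).as_matrix()
def snap(n):
    o=robot.get_obs(); s=robot.snapshot(n); s['image']=np.array(s['image'])
    if n=='wrist':
        T=np.array(s['T_tool_cam']); Rt=R(o['ee_rot'])
        s['Rc']=Rt@T[:3,:3]; s['c']=np.array(o['tool_pos'])+Rt@T[:3,3]
    else:
        q=np.array(s['orientation']); 
        s['Rc']=q if q.shape==(3,3) else R(q) if q.size==3 else None
        s['c']=np.array(s['eye'])
    return s
def ray(s,u,v):
    xd=np.array([(u-s['cx'])/s['fx'],(v-s['cy'])/s['fy']]); x=xd.copy()
    for _ in range(30): x=xd/(1+s['k1']*(x@x))
    d=s['Rc']@np.array([x[0],x[1],1]); return d/np.linalg.norm(d)
def plane(s,u,v,z):
    d=ray(s,u,v); return s['c']+d*(z-s['c'][2])/d[2]
def tri(a,b):
    A=[];B=[]
    for s,u,v in (a,b):
        d=ray(s,u,v);P=np.eye(3)-np.outer(d,d);A.append(P);B.append(P@s['c'])
    return np.linalg.lstsq(np.vstack(A),np.hstack(B),rcond=None)[0]
def proj(s,p):
    x=s['Rc'].T@(np.array(p)-s['c']);x=x[:2]/x[2];x=x*(1+s['k1']*(x@x))
    return x*[s['fx'],s['fy']]+[s['cx'],s['cy']]
def save(s,name): cv2.imwrite('pics/'+name,s['image'])
E
python3 - <<'E'
from h import *
print(robot.get_obs())
ims=[]
for n in('top','side','wrist'):
    s=snap(n);save(s,n+'0.png');print(n,{k:v for k,v in s.items() if k!='image'})
E
```

```text
{'time': 0.0, 'joint_positions': array([ 1.20991675e+00,  8.79274639e-02,  1.37222596e+00, -3.10909962e-06,
        1.68356598e+00, -1.03122778e-01]), 'qvel': array([ 6.27374142e-05, -1.32146195e-03,  8.29209644e-04,  4.46097085e-04,
        6.05051244e-04, -1.56965902e-03]), 'joint_torque': array([ 3.31996789e-04, -3.40174341e+01, -3.02431440e+01,  7.18756858e-02,
        3.27566173e-02, -1.35870214e-04]), 'tool_pos': array([0.14003064, 0.53132583, 0.20433356]), 'ee_rot': array([-3.13947688e+00, -2.15854108e-04,  2.88383528e+00]), 'wrist_force': array([-0.61649813, -0.53766707, -0.29548779]), 'wrist_torque': array([-0.05056429,  0.00435992,  0.00896132]), 'finger_force': 0.0, 'width': 0.09406725142568821}
top {'fx': 519.5349230662245, 'fy': 519.5349230662245, 'cx': 283.0337251149671, 'cy': 213.9070326283534, 'k1': 0.0008466123361244226, 'eye': array([0.25780078, 0.03203661, 1.0781466 ]), 'orientation': array([-2.96406902, -0.03442279, -1.57368145]), 'Rc': array([[-0.00288341, -0.98429746,  0.1764942 ],
       [-0.99940343, -0.00323781, -0.03438446],
       [ 0.03441599, -0.17648805,
[... 520 characters left out ...]
48])}
wrist {'fx': 342.68956758988827, 'fy': 342.68956758988827, 'cx': 280.4553845039233, 'cy': 214.23176686553893, 'k1': 0.02589404672941625, 'T_tool_cam': array([[-8.18860915e-05, -9.72923108e-01, -2.31129010e-01,
         6.81643519e-02],
       [ 9.99999886e-01,  2.89392351e-05, -4.76105240e-04,
        -5.94421914e-05],
       [ 4.69902486e-04, -2.31129023e-01,  9.72922995e-01,
        -1.78931409e-01],
       [ 0.00000000e+00,  0.00000000e+00,  0.00000000e+00,
         1.00000000e+00]]), 'Rc': array([[ 0.25502085,  0.94093645,  0.22271722],
       [ 0.96693254, -0.24758778, -0.0611699 ],
       [-0.00241493,  0.23095213, -0.97296212]]), 'c': array([0.07425893, 0.54901104, 0.38338457])}
```

View pics/top0.png

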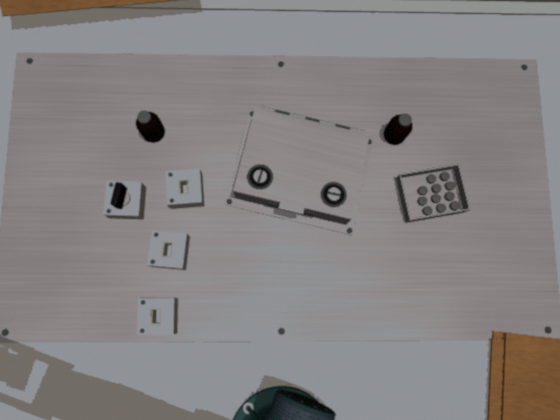

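View pics/side0.png

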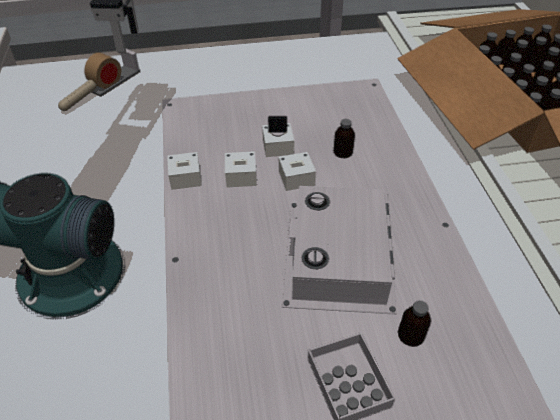

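Top view: four white blocks, at (123,198) holding the key, and look-alikes at (183,187), (168,250) and (156,316). The leftmost one (123,198) is the one I want. Of the fasteners, the left at (260,177) has its slot front to back (open), and the right at (333,194) lies across (locked). Next I check this in one close crop.

Run:
```python
from h import *
t=cv2.imread('pics/top0.png');s=cv2.imread('pics/side0.png')
def c(i,x,y,w=64,h=48): return cv2.resize(i[y:y+h,x:x+w],(400,300),interpolation=cv2.INTER_CUBIC)
a=np.vstack([np.hstack([c(t,90,170),c(s,248,108)]),np.hstack([c(t,232,153),c(t,302,170)])])
a=cv2.convertScaleAbs(a,alpha=1.3)
cv2.imwrite('pics/crop0.png',a)
T=snap('top');S=snap('side')
for n,p in (('open',((260,177),(317,200))),('locked',((333.5,194),(315.5,257.5)))):
    print(n,tri((T,*p[0]),(S,*p[1])))
```

```text
open [0.51216943 0.04245944 0.0799438 ]
locked [ 0.47861737 -0.10289703  0.07804878]
```

View pics/crop0.png

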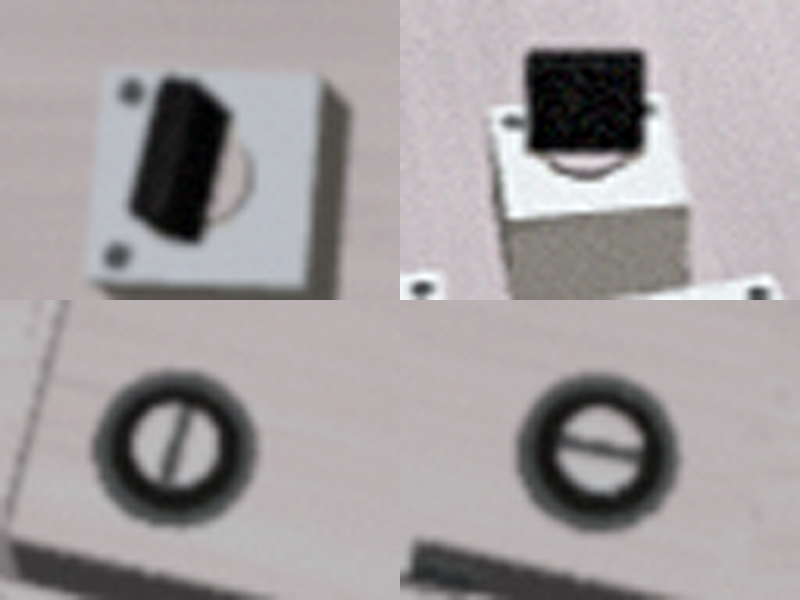

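The crop shows the key (handle at about (119,196)) standing in the leftmost block. The open fastener at (260,177) has its slot along the hatch's x. The locked one is at (333,194) with its slot across. Now I work out the approach.

```bash
cat >> h.py <<'E'
def mv(target,yaw=None,cur=None):
    "print shift in tool units from the present measured pose"
    o=robot.get_obs();Rt=R(o['ee_rot']);d=Rt.T@(np.array(target)-o['tool_pos'])/0.025
    y=0 if yaw is None else -np.degrees((yaw-o['ee_rot'][2]+np.pi)%(2*np.pi)-np.pi)/6
    print('units',d.round(3),'turn',round(y,3),'pos',o['tool_pos'].round(4),'rot',o['ee_rot'].round(4),'F',o['wrist_force'].round(1),'t',round(o['time'],2))
E
python3 - <<'E'
from h import *
T=snap('top')
b=plane(T,122.8,198.8,.045);print(b)
mv([b[0],b[1],.2])
E
```

```text
[0.4729589  0.31812899 0.045     ]
units [-15.049  -4.865   0.205] turn 0 pos [0.1402 0.5317 0.2051] rot [-3.1409e+00 -1.0000e-04  2.8838e+00] F [0.1 0.1 0.5] t 0.3
```

Emit:
{"name": "servo_tool", "arguments": {
  "moves": [
    [-1.5,-0.5,0,0,0],
    [-3,-1,0,0,0],
    [-4.5,-1.5,0,0,0],
    [-6,-2,0,0,0],
    [-7.5,-2.5,0,0,0],
    [-9,-3,0,0,0],
    [-10.5,-3.5,0,0,0],
    [-12,-4,0,0,0],
    [-13.5,-4.5,0,0,0],
    [-15,-4.9,0.2,0,0]
  ]
}}

```text
time: 1.13
tool_pos: [0.4735, 0.3165, 0.2018]
ee_rot: [3.14, 0.002, 2.883]
wrist_force: [0.2, 0.9, 0.3]
width: 0.094
finger_force: 0.0
```

Emit:
{"name": "servo_tool", "arguments": {
  "moves": [
    [0,0,0,0,0],
    [0,0,0,0,0],
    [0,0,0,0,0]
  ]
}}

```text
time: 1.38
tool_pos: [0.4713, 0.3178, 0.2002]
ee_rot: [-3.142, -0.001, 2.883]
wrist_force: [-0.3, 0.1, 0.4]
width: 0.0939
finger_force: 0.0
```

Run:
```python
from h import *
s=snap('wrist');save(s,'w1.png');mv([.473,.318,.2])
g=s['image'].max(2)
m=(g<40).astype(np.uint8);cs,_=cv2.findContours(m,0,2)
for c in cs:
    if cv2.contourArea(c)>300: print(cv2.minAreaRect(c),cv2.contourArea(c))
```

```text
units [-0.085  0.008  0.023] turn 0 pos [0.4709 0.3184 0.2006] rot [ 3.1413e+00 -5.0000e-04  2.8846e+00] F [ 0.7 -0.1 -0.4] t 1.43
((512.4999389648438, 336.9999694824219), (111.99998474121094, 92.99998474121094), 90.0) 5260.5
((279.49993896484375, 347.99993896484375), (558.9998779296875, 141.99996948242188), 0.0) 16817.5
((394.7915954589844, 295.5635070800781), (49.81084060668945, 23.966854095458984), 50.44033432006836) 745.0
((168.12002563476562, 293.34002685546875), (26.200000762939453, 62.80000305175781), 36.869895935058594) 1017.0
```

View pics/w1.png

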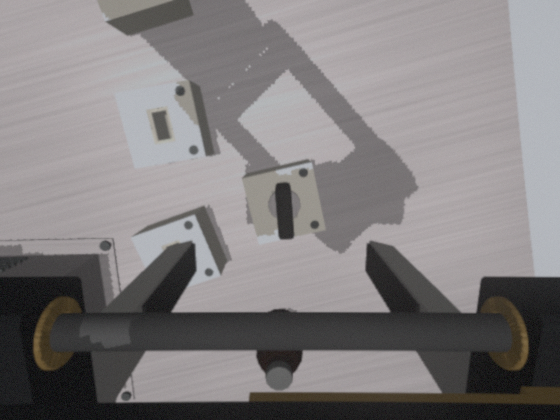

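The wrist view shows the block around (285,200) and the black handle from (283,183) to (287,238), midway between the open fingers. There's a bottle at (279,350), off the path. Next I measure this view and a second one shifted along the tool's y.

```bash
cat >> h.py <<'E'
def key(s,box):
    x0,x1,y0,y1=box; g=s['image'][y0:y1,x0:x1].max(2)
    m=(g<45).astype(np.uint8);cs,_=cv2.findContours(m,0,2);c=max(cs,key=cv2.contourArea)
    r=cv2.boxPoints(cv2.minAreaRect(c))+[x0,y0]; return r,c.reshape(-1,2)+[x0,y0]
E
python3 - <<'E'
from h import *
s=snap('wrist');r,c=key(s,(255,320,165,246));print(r)
np.savez('v1.npz',r=r,c=s['c'],Rc=s['Rc'])
for p in r: print(plane(s,*p,.092))
g=s['image'][150:255,230:340];cv2.imwrite('pics/c1.png',cv2.resize(g,None,fx=5,fy=5,interpolation=2))
E
```

```text
[[280.00000381 190.00000381]
 [281.00000381 189.00000381]
 [282.00000381 190.00000381]
 [281.00000381 191.00000381]]
[0.45039715 0.3231722  0.092     ]
[0.44978445 0.32420973 0.092     ]
[0.45082828 0.3248125  0.092     ]
[0.45144213 0.32377467 0.092     ]
```

View pics/c1.png

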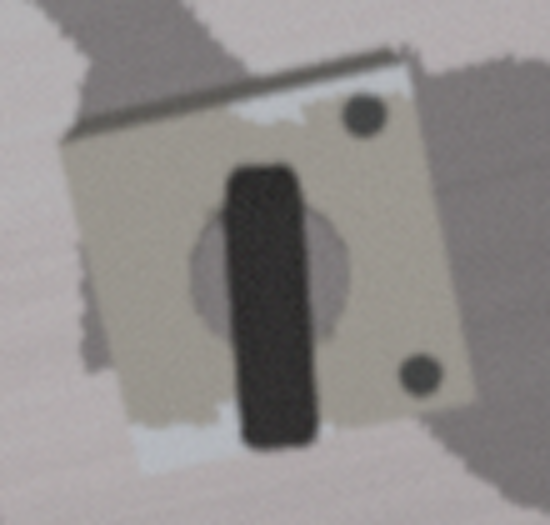

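Emit:
{"name": "servo_tool", "arguments": {
  "moves": [
    [0,0.8,0,0,0],
    [0,1.6,0,0,0],
    [0,1.6,0,0,0],
    [0,1.6,0,0,0],
    [0,1.6,0,0,0]
  ]
}}

```text
time: 1.9
tool_pos: [0.4809, 0.3567, 0.2007]
ee_rot: [-3.141, 0.0, 2.885]
wrist_force: [0.1, -0.6, 0.2]
width: 0.0941
finger_force: 0.0
```

Run:
```python
from h import *
s=snap('wrist');r,c=key(s,(200,300,165,246));print(r)
v=np.load('v1.npz');a=dict(s);a['c']=v['c'];a['Rc']=v['Rc']
o=lambda r:r[np.argsort(r[:,1])]
for p,q in zip(o(v['r']),o(r)): print(tri((a,*p),(s,*q)),plane(s,*q,.092))
print(tri((a,*v['r'].mean(0)),(s,*r.mean(0))))
```

```text
[[245.         198.00000381]
 [245.80000305 197.60000229]
 [247.40000153 200.79999924]
 [246.59999847 201.20000076]]
[0.46543271 0.32138972 0.02222146] [0.4594235  0.33154009 0.092     ]
[0.46660441 0.31984719 0.01780899] [0.45958414 0.33078446 0.092     ]
[0.46683487 0.32274954 0.02911174] [0.46244064 0.33209465 0.092     ]
[0.46811402 0.32118787 0.02418646] [0.46260245 0.33133747 0.092     ]
[0.46681127 0.32126759 0.02298272]
```

The crop shows the handle as a dark bar from (282.6,183.3) to (286,239), the collar disc around (284,204), and bolt heads at (302.8,173.2) and (314.2,225). My threshold was too low, so I re-measure.

```bash
sed -i 's/g<45/g<75/' h.py
python3 - <<'E'
from h import *
s=snap('wrist');save(s,'w2.png');v=np.load('v1.npz');a=dict(s);a['c']=v['c'];a['Rc']=v['Rc'];a['image']=cv2.imread('pics/w1.png')
def blobs(s,box):
    x0,x1,y0,y1=box;m=(s['image'][y0:y1,x0:x1].max(2)<75).astype(np.uint8)
    n,l,st,ce=cv2.connectedComponentsWithStats(m)
    for i in range(1,n):
        if st[i,4]>25: print('blob',st[i],ce[i]+[x0,y0])
ra,_=key(a,(255,320,165,246));rb,_=key(s,(195,300,165,246))
blobs(a,(255,320,165,246));blobs(s,(200,300,165,246))
o=lambda r:r[np.lexsort((r[:,0],r[:,1]>r[:,1].mean()))]
ra,rb=o(ra),o(rb);print(ra,rb)
for p,q in zip(ra,rb): print(tri((a,*p),(s,*q)))
E
```

```text
blob [ 20  18  19  56 810] [284.01604938 210.29012346]
blob [57 57  6  6 26] [314.42307692 224.19230769]
blob [60  5  6  6 28] [262.39285714 172.17857143]
blob [ 30  18  22  56 976] [240.68545082 210.11885246]
blob [72 57  6  5 26] [274.69230769 224.11538462]
[[274.26469994 183.44117737]
 [289.40587616 182.27646637]
 [278.51176453 238.65294647]
 [293.65293884 237.48823547]] [[228.45763779 184.09058571]
 [247.39293289 182.13176155]
 [234.11882401 238.81529236]
 [253.05411911 236.8564682 ]]
[0.444801   0.31956039 0.087428  ]
[0.45060716 0.33216802 0.06070793]
[0.49285183 0.31063414 0.08921717]
[0.5033108  0.32286798 0.06189278]
```

Run:
```python
from h import *
s=snap('wrist');v=np.load('v1.npz');a=dict(s);a['c']=v['c'];a['Rc']=v['Rc']
print('bolt',tri((a,314.42,224.19),(s,274.69,224.12)),tri((a,302.8,173.2),(s,262.39,172.18)))
z=.0905
P=[plane(a,*p,z) for p in ((274.26,183.44),(289.4,182.28),(278.51,238.65),(293.65,237.49))]
u=(P[2]+P[3]-P[0]-P[1])/2;u/=np.linalg.norm(u);e=(P[2]+P[3])/2
yaw=np.arctan2(u[1],u[0]);ctr=e-u*.023
print('yaw',yaw,'ctr',ctr,np.linalg.norm(P[0]-P[1]),np.linalg.norm(P[2]-P[0]))
bx=plane(a,314.42,224.19,.045)-plane(a,302.8,173.2,.045);print('block yaw',np.arctan2(bx[1],bx[0]))
mv([ctr[0],ctr[1],.048+.009],np.pi+yaw)
```

```text
bolt [0.4983257  0.34556968 0.05324878] [0.44700212 0.34685028 0.04705668]
yaw -0.1797360451707035 ctr [0.47077244 0.3215011  0.0905    ] 0.012879254281476304 0.049103898720616435
block yaw -0.01847779824650788
units [ 0.063 -1.446  5.755] turn -0.746 pos [0.4815 0.3561 0.2009] rot [3.1415e+00 4.0000e-04 2.8838e+00] F [-0.6 -0.7 -0.2] t 2.05
```

Emit:
{"name": "servo_tool", "arguments": {
  "moves": [
    [0.06,-0.7,0,-0.4,0],
    [0.06,-1.44,0,-0.75,0],
    [0.06,-1.44,1,-0.75,0],
    [0.06,-1.44,2.2,-0.75,0],
    [0.06,-1.44,3.4,-0.75,0],
    [0.06,-1.44,4.5,-0.75,0],
    [0.06,-1.44,5.3,-0.75,0],
    [0.06,-1.44,5.8,-0.75,0],
    [0.06,-1.44,5.84,-0.75,0],
    [0.06,-1.44,5.84,-0.75,0]
  ]
}}

```text
time: 2.88
tool_pos: [0.471, 0.3217, 0.0545]
ee_rot: [-3.141, -0.001, 2.962]
wrist_force: [0.2, -0.1, -0.3]
width: 0.094
finger_force: 0.0
```

Emit:
{"name": "servo_tool", "arguments": {
  "moves": [
    [0,0,0,0,0.6],
    [0,0,0,0,1],
    [0,0,0,0,1],
    [0,0,0,0,1],
    [0,0,0,0,1],
    [0,0,0,0,1],
    [0,0,0,0,1],
    [0,0,0,0,1]
  ]
}}

```text
time: 3.55
tool_pos: [0.4712, 0.322, 0.0545]
ee_rot: [3.141, 0.0, 2.962]
wrist_force: [0.1, -1.1, -0.4]
width: 0.0444
finger_force: 0.0
```

Emit:
{"name": "servo_tool", "arguments": {
  "moves": [
    [0,0,0,0,1],
    [0,0,0,0,1],
    [0,0,0,0,1],
    [0,0,0,0,1]
  ]
}}

```text
time: 3.88
tool_pos: [0.4712, 0.322, 0.0544]
ee_rot: [3.142, -0.0, 2.962]
wrist_force: [0.4, 0.0, -1.0]
width: 0.0173
finger_force: 0.0
```

Run:
```python
from h import *
s=snap('top');save(s,'top1.png');mv([.4708,.3215,.055],np.pi-.18)
```

```text
units [ 0.011 -0.021 -0.022] turn 0.007 pos [0.4712 0.322  0.0544] rot [-3.1415e+00 -1.0000e-04  2.9623e+00] F [ 0.2  0.9 -0.1] t 3.93
```

Emit:
{"name": "servo_tool", "arguments": {
  "moves": [
    [0,0,0,0,1],
    [0,0,0,0,1],
    [0,0,0,0,1],
    [0,0,0,0,1],
    [0,0,0,0,1]
  ]
}}

```text
time: 4.35
tool_pos: [0.4712, 0.322, 0.0545]
ee_rot: [-3.142, -0.0, 2.962]
wrist_force: [-1.0, 0.4, 0.0]
width: 0.014
finger_force: 30.0
```

Emit:
{"name": "servo_tool", "arguments": {
  "moves": [
    [0,0,-0.3,0,1],
    [0,0,-0.8,0,1],
    [0,0,-1.6,0,1],
    [0,0,-2.6,0,1],
    [0,0,-3.6,0,1],
    [0,0,-4.4,0,1],
    [0,0,-4.8,0,1],
    [0,0,-4.8,0,1],
    [0,0,-4.8,0,1]
  ]
}}

```text
time: 5.1
tool_pos: [0.4713, 0.3222, 0.175]
ee_rot: [3.141, 0.001, 2.962]
wrist_force: [0.4, 0.9, -1.0]
width: 0.0139
finger_force: 30.0
```

Run:
```python
from h import *
s=snap('wrist');save(s,'w3.png');mv([.5,.05,.2]);print(robot.get_obs()['wrist_torque'])
cv2.imwrite('pics/c3.png',cv2.resize(s['image'][190:400,130:430],None,fx=2.6,fy=2.6))
```

```text
units [ -3.09  -10.49   -1.054] turn 0 pos [0.4707 0.3218 0.1735] rot [-3.1407e+00 -1.2000e-03  2.9624e+00] F [ 0.6 -0.5 -1.2] t 5.15
[-0.01951799 -0.03284232 -0.0540837 ]
```

View pics/c3.png

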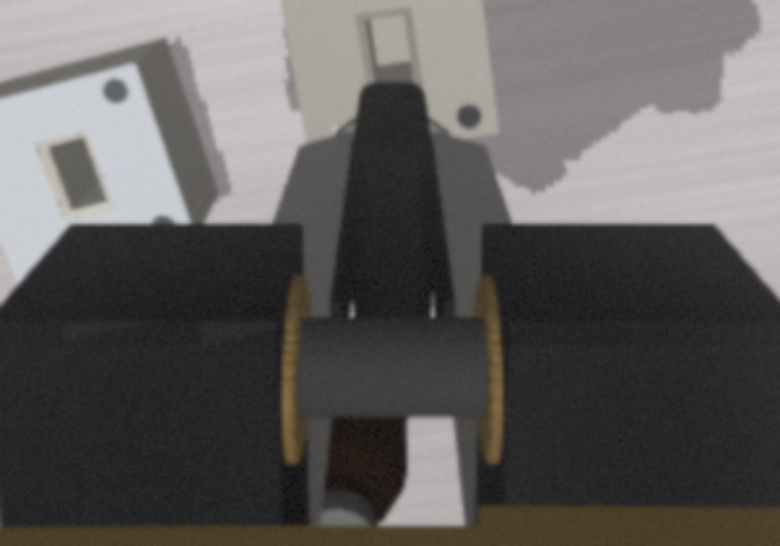

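The key is held, with its handle's near lower edge at row ≈223.5, centred at column ≈280.8. The empty hole shows in its block at about (278,207). Next I find the key's offset in the hand and the way to the fastener.

Run:
```python
from h import *
s=snap('wrist');T=np.array(s['T_tool_cam'])
Rt=R(robot.get_obs()['ee_rot'])
for v in(222.5,223.5,224.5):
    d=Rt.T@ray(s,280.8,v)
    print([ (T[:3,3]+d*(z-T[2,3])/d[2]).round(4)[:2] for z in(-.0376,0,.0044)])
mv([.566,.029,.175],2.9);print(robot.get_obs()['joint_positions'])
```

```text
[array([0.0308, 0.0003]), array([0.0209, 0.0003]), array([0.0197, 0.0003])]
[array([0.0304, 0.0003]), array([0.0203, 0.0003]), array([0.0191, 0.0003])]
[array([0.0299, 0.0003]), array([0.0197, 0.0003]), array([0.0185, 0.0003])]
units [ -5.85  -10.835  -0.084] turn 0.596 pos [0.4704 0.3216 0.1727] rot [-3.1397e+00 -2.4000e-03  2.9624e+00] F [ 1.2  0.1 -1.4] t 5.2
[ 5.00187893e-01  1.42040316e-01  1.37499467e+00  7.54649848e-05
  1.62759611e+00 -8.91382745e-01]
```

Emit:
{"name": "servo_tool", "arguments": {
  "moves": [
    [-0.7,-1.2,-0.1,0,1],
    [-1.4,-2.5,-0.1,0,1],
    [-2.1,-3.8,-0.1,0.1,1],
    [-2.8,-5.1,-0.1,0.2,1],
    [-3.5,-6.4,-0.1,0.3,1],
    [-4.2,-7.7,-0.1,0.4,1],
    [-4.9,-9,-0.1,0.5,1],
    [-5.5,-10.2,-0.1,0.6,1],
    [-5.85,-10.83,-0.1,0.6,1],
    [-5.85,-10.83,-0.1,0.6,1]
  ]
}}

```text
time: 6.03
tool_pos: [0.5667, 0.0256, 0.1744]
ee_rot: [-3.139, -0.003, 2.894]
wrist_force: [0.8, -0.1, -1.4]
width: 0.0141
finger_force: 30.0
```

Emit:
{"name": "servo_tool", "arguments": {
  "moves": [
    [0,0,0,0,1],
    [0,0,0,0,1],
    [0,0,0,0,1]
  ]
}}

```text
time: 6.28
tool_pos: [0.5662, 0.0308, 0.1763]
ee_rot: [3.141, -0.002, 2.901]
wrist_force: [0.1, -0.1, -0.4]
width: 0.0139
finger_force: 30.0
```

Run:
```python
from h import *
s=snap('wrist');save(s,'w4.png');mv([.512,.042,.16]);np.savez('v4.npz',c=s['c'],Rc=s['Rc'])
u,v=proj(s,[.512,.042,.08]).astype(int);print(u,v)
b=snap('side');save(b,'s4.png')
h=cv2.resize(b['image'][90:230,250:450],(800,560),interpolation=2)
x0,y0=max(u-50,0),max(v-50,0);print(x0,y0)
w=cv2.resize(s['image'][y0:y0+100,x0:x0+100],(560,560),interpolation=2)
cv2.imwrite('pics/c4.png',cv2.resize(np.hstack([h,w]),(800,330),interpolation=cv2.INTER_AREA)); cv2.imwrite('pics/c4w.png',w)
```

```text
units [ 2.214 -0.086  0.664] turn 0 pos [0.5663 0.0309 0.1766] rot [ 3.1413e+00 -9.0000e-04  2.9014e+00] F [-0.  -0.1 -0.7] t 6.33
278 149
228 99
```

View pics/c4.png

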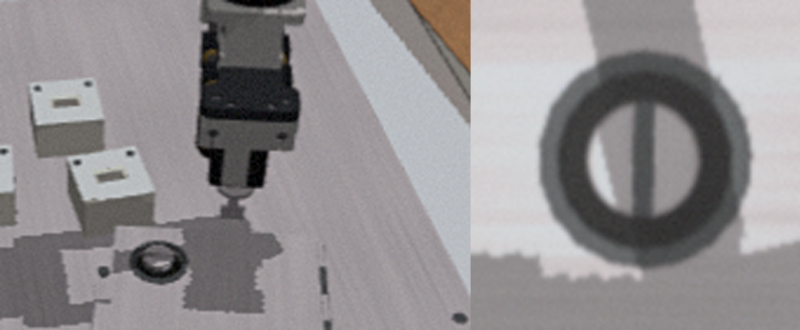

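In the left half the key hangs under the fingers with its collar at side pixel ≈(350.7,170.7). In the right half the open head is at wrist pixel ≈(281,147), its slot almost parallel to the tool's x. Next come the numbers.

Run:
```python
from h import *
w=cv2.imread('pics/w4.png');g=w.max(2).astype(float)
# dark ring gap (inside grommet) -> hole blob inside
m=(g[95:200,225:335]<95).astype(np.uint8)
cs,hi=cv2.findContours(m,cv2.RETR_CCOMP,cv2.CHAIN_APPROX_NONE)
for c in cs:
    if cv2.contourArea(c)>80: print(cv2.contourArea(c),cv2.minEnclosingCircle(c),cv2.fitEllipse(c))
for v in (136,140,147,154,158): print(v,g[v,262:300].astype(int))
o=robot.get_obs();s=snap('side')
Rt=R(o['ee_rot']);p=np.array(o['tool_pos'])
for z in(.0,.0044,.0094,.0435): print(z,[proj(s,p+Rt@[x,y,z]).round(1) for x,y in((0,0),(.016,0),(-.016,0),(0,-.016))])
b=s['image'].max(2)
for v in range(160,188,2): print(v,b[v,336:366])
```

```text
2605.5 ((55.5, 51.98387145996094), 32.113685607910156) ((56.556941986083984, 51.84675979614258), (53.25959396362305, 62.91189956665039), 169.06565856933594)
417.5 ((60.0, 52.0), 17.117341995239258) ((63.74384307861328, 52.083343505859375), (16.307910919189453, 35.95519256591797), 0.4646385610103607)
436.5 ((50.5, 51.5), 17.564268112182617) ((46.045135498046875, 51.689666748046875), (16.97422981262207, 36.407108306884766), 1.6085789203643799)
136 [ 64  62  60  67  88 107 130 146 152 152 153 154 152 148 142 116  92  82
  79  81  84 104 143 155 155 153 155 154 153 144 129 105  75  61  52  59
  54  55]
140 [ 60  70 107 155 183 165 153 153 154 153 153 153 148 149 137 103  87  84
  79  82  87 107 147 152 154 153 155 154 156 155 155 155 145 116  84  62
  58  58]
147 [ 78 133 191 211 213 216 200 162 153 153 153 151 152 149 132 100  82  82
  80  80  85 110 153 154 153 153 156 154 152 154 152 151 152 144 131 100
  67  55]
154 [ 61  69 103 160 201 213 215 209 181 155 151 151 148 150 138  98  79  81
  82  80  85 106 143 151 153 150 153 153 152 153 152 151 144 120  79  60
  57  59]
158 [ 58  61  
[... 1620 characters left out ...]
 80 132 163 165
 164 166 166 163 160 161 159 161 159 156 161 158]
178 [166 165 161 160 161 157 162 133  84  67  71  68  75  72  72  72  78  88
 132 166 172 165 160 158 160 159 163 159 155 156]
180 [159 164 169 165 167 164 160 126  78  74  72  77  77  78  79  72  77 102
 142 164 162 166 165 161 164 156 160 161 156 152]
182 [106 101 106 108 109 105 107  87  84  75  82  81  80  78  73  73  73  87
 133 161 158 161 166 160 160 156 159 158 162 158]
184 [105 104 106 104 105 106 106 106 103 101 106 101 101 109 107 106 105 105
 103 108 137 161 160 168 159 162 159 157 155 161]
186 [107 103 110 110 105 108 108 102 103 100 102 103 105 106 102 107 103 101
 100 103 139 164 165 169 164 162 159 159 158 158]
```

Run:
```python
from h import *
s=snap('wrist');P=plane(s,279.7,146.9,.084);print(P)
Rt=R(robot.get_obs()['ee_rot']);mv(P+Rt@[.0013,0,0]+[0,0,.137-.084])
```

```text
[0.51055507 0.04370886 0.084     ]
units [ 2.354 -0.025  1.602] turn 0 pos [0.5666 0.0306 0.177 ] rot [3.1414e+00 1.0000e-04 2.9012e+00] F [-0.2 -0.  -1.4] t 6.48
```

Emit:
{"name": "servo_tool", "arguments": {
  "moves": [
    [0.8,0,0.3,0.05,1],
    [1.6,-0.02,0.8,0.1,1],
    [2.2,-0.02,1.2,0.1,1],
    [2.35,-0.02,1.5,0.1,1],
    [2.35,-0.02,1.6,0.1,1],
    [2.35,-0.02,1.6,0.1,1],
    [2.35,-0.02,1.6,0.1,1],
    [2.35,-0.02,1.6,0.1,1]
  ]
}}

```text
time: 7.15
tool_pos: [0.5108, 0.043, 0.1377]
ee_rot: [3.141, 0.002, 2.889]
wrist_force: [0.4, 0.1, -1.0]
width: 0.0142
finger_force: 30.0
```

Run:
```python
from h import *
mv([.5093,.0441,.12]);s=snap('side');save(s,'s5.png')
cv2.imwrite('pics/c5.png',cv2.resize(s['image'][160:220,280:360],(800,600),interpolation=2))
```

```text
units [0.072 0.028 0.71 ] turn 0 pos [0.5108 0.043  0.1377] rot [3.1412e+00 1.6000e-03 2.8888e+00] F [ 0.4  0.1 -1. ] t 7.15
```

View pics/c5.png

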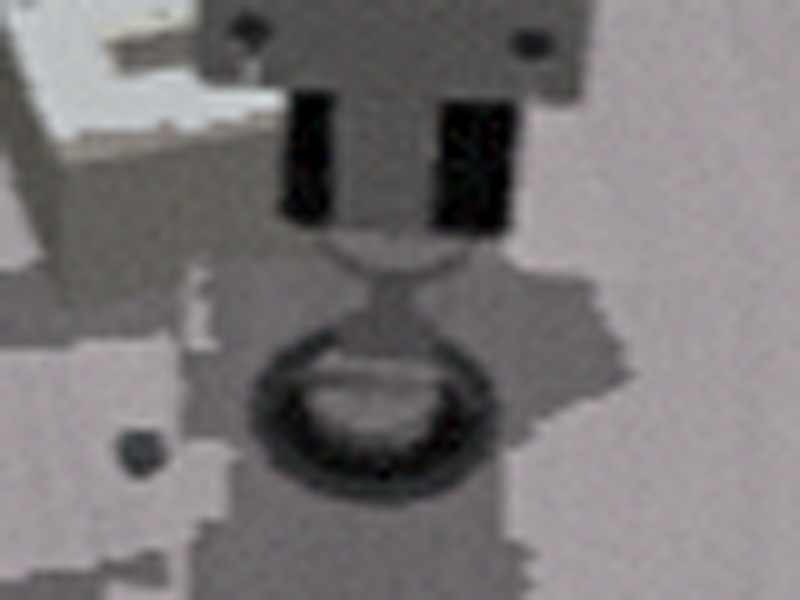

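The crop shows the blade (bottom edge at about (319,195.5)) just above the head (centre about (317,199)), lined up to within about 1 mm. I correct by +0.07 in x and come down gently.

Emit:
{"name": "servo_tool", "arguments": {
  "moves": [
    [0.04,0.02,0.1,0,1],
    [0.07,0.03,0.2,0,1],
    [0.07,0.03,0.3,0,1],
    [0.07,0.03,0.3,0,1]
  ]
}}

```text
time: 7.53
tool_pos: [0.5077, 0.0443, 0.1286]
ee_rot: [-3.141, -0.001, 2.889]
wrist_force: [0.2, -0.8, -1.1]
width: 0.0143
finger_force: 30.0
```

Emit:
{"name": "servo_tool", "arguments": {
  "moves": [
    [0,0,0.04,0,1],
    [0,0,0.08,0,1],
    [0,0,0.12,0,1],
    [0,0,0.12,0,1]
  ]
}}

```text
time: 7.87
tool_pos: [0.508, 0.0443, 0.1263]
ee_rot: [3.142, -0.0, 2.889]
wrist_force: [0.4, 0.6, -1.2]
width: 0.0138
finger_force: 30.0
```

Emit:
{"name": "servo_tool", "arguments": {
  "moves": [
    [0,0,0.04,0,1],
    [0,0,0.08,0,1],
    [0,0,0.08,0,1]
  ]
}}

```text
time: 8.12
tool_pos: [0.508, 0.0443, 0.1243]
ee_rot: [3.142, -0.0, 2.889]
wrist_force: [-0.6, -0.0, -1.2]
width: 0.0139
finger_force: 30.0
```

Emit:
{"name": "servo_tool", "arguments": {
  "moves": [
    [-0.04,0,0.03,0,1],
    [-0.04,0,0.06,0,1],
    [-0.04,0,0.06,0,1]
  ]
}}

```text
time: 8.37
tool_pos: [0.5094, 0.0441, 0.1235]
ee_rot: [3.141, 0.001, 2.889]
wrist_force: [-0.4, 0.2, 1.5]
width: 0.0141
finger_force: 30.0
```

Emit:
{"name": "servo_tool", "arguments": {
  "moves": [
    [0,0,0.03,0,1],
    [0,0,0.06,0,1],
    [0,0,0.06,0,1]
  ]
}}

```text
time: 8.62
tool_pos: [0.5094, 0.044, 0.1225]
ee_rot: [3.141, 0.001, 2.889]
wrist_force: [-0.9, -0.5, 5.6]
width: 0.0136
finger_force: 30.0
```

Emit:
{"name": "servo_tool", "arguments": {
  "moves": [
    [0,0,0.03,0,1],
    [0,0,0.06,0,1],
    [0,0,0.06,0,1]
  ]
}}

```text
time: 8.87
tool_pos: [0.5094, 0.044, 0.1213]
ee_rot: [3.141, 0.001, 2.889]
wrist_force: [-1.6, -0.4, 6.7]
width: 0.0141
finger_force: 30.0
```

Emit:
{"name": "servo_tool", "arguments": {
  "moves": [
    [0,0,0.03,0,1],
    [0,0,0.06,0,1],
    [0,0,0.08,0,1],
    [0,0,0.08,0,1]
  ]
}}

```text
time: 9.2
tool_pos: [0.5094, 0.044, 0.1198]
ee_rot: [3.141, 0.002, 2.889]
wrist_force: [-3.1, 0.3, 8.3]
width: 0.0139
finger_force: 30.0
```

Emit:
{"name": "servo_tool", "arguments": {
  "moves": [
    [0,0,0.02,0,1],
    [0,0,0.04,0,1],
    [0,0,0.04,0,1]
  ]
}}

```text
time: 9.45
tool_pos: [0.5095, 0.044, 0.1191]
ee_rot: [3.141, 0.002, 2.889]
wrist_force: [-2.5, 0.4, 8.4]
width: 0.014
finger_force: 30.0
```

Emit:
{"name": "servo_tool", "arguments": {
  "moves": [
    [0,0,0.02,0,1],
    [0,0,0.04,0,1],
    [0,0,0.04,0,1]
  ]
}}

```text
time: 9.7
tool_pos: [0.5095, 0.044, 0.1183]
ee_rot: [3.141, 0.002, 2.889]
wrist_force: [-4.3, -0.6, 10.5]
width: 0.014
finger_force: 30.0
```

Emit:
{"name": "servo_tool", "arguments": {
  "moves": [
    [0,0,0.02,0,1],
    [0,0,0.04,0,1],
    [0,0,0.04,0,1]
  ]
}}

```text
time: 9.95
tool_pos: [0.5098, 0.044, 0.1182]
ee_rot: [3.141, 0.003, 2.889]
wrist_force: [-3.7, 0.0, 12.9]
width: 0.0135
finger_force: 30.0
```

Emit:
{"name": "servo_tool", "arguments": {
  "moves": [
    [0,0,0.03,0,1],
    [0,0,0.04,0.4,1],
    [0,0,0.04,1,1],
    [0,0.01,0.04,1.6,1],
    [0,0.01,0.04,2.2,1],
    [0,0.02,0.04,3,1],
    [0,0.02,0.04,3,1]
  ]
}}

```text
time: 10.53
tool_pos: [0.5112, 0.0446, 0.1181]
ee_rot: [3.138, 0.006, 2.572]
wrist_force: [-2.3, -0.8, 14.4]
width: 0.0137
finger_force: 30.0
```

Run:
```python
from h import *
mv([.51,.0437,.12]);print(robot.get_obs()['wrist_torque'])
```

```text
units [ 0.023 -0.055 -0.074] turn 0 pos [0.5112 0.0446 0.1181] rot [3.1381 0.0057 2.5723] F [-2.3 -0.8 14.4] t 10.53
[0.01242884 0.62158887 0.05183746]
```

Emit:
{"name": "servo_tool", "arguments": {
  "moves": [
    [0,0,0,0.7,1],
    [0,0,0,1.5,1],
    [0,0.01,0,2.3,1],
    [0,0.01,0,3.1,1],
    [-0.01,0.02,0,3.9,1],
    [-0.01,0.02,0,4.7,1],
    [-0.01,0.02,0,5.5,1],
    [-0.01,0.02,0,6,1],
    [-0.01,0.02,0,6,1]
  ]
}}

```text
time: 11.28
tool_pos: [0.512, 0.0451, 0.1182]
ee_rot: [3.135, 0.002, 1.945]
wrist_force: [-1.7, -0.0, 13.4]
width: 0.0139
finger_force: 30.0
```

Emit:
{"name": "servo_tool", "arguments": {
  "moves": [
    [0,0,0,0.7,1],
    [0,0,0,1.5,1],
    [0,0,0,2.3,1],
    [-0.01,0.01,0,3.1,1],
    [-0.01,0.01,0,3.9,1],
    [-0.02,0.01,0,4.5,1],
    [-0.02,0.01,0,5,1],
    [-0.02,0.01,0,5,1]
  ]
}}

```text
time: 11.95
tool_pos: [0.5128, 0.0451, 0.1182]
ee_rot: [3.134, -0.002, 1.422]
wrist_force: [-0.3, 0.6, 13.2]
width: 0.0136
finger_force: 30.0
```

Run:
```python
from h import *
mv([.51,.0437,.12]);print(robot.get_obs()['wrist_torque'])
```

```text
units [-0.07  -0.101 -0.072] turn 0 pos [0.5128 0.0451 0.1182] rot [ 3.1337e+00 -2.4000e-03  1.4216e+00] F [-0.3  0.6 13.2] t 11.95
[0.2285065  0.38418769 0.05720751]
```

Emit:
{"name": "servo_tool", "arguments": {
  "moves": [
    [0,0,0,0.3,1],
    [0,0,0,0.6,1],
    [0,0,0,0.8,1],
    [0,0,0,0.8,1]
  ]
}}

```text
time: 12.28
tool_pos: [0.5129, 0.045, 0.1182]
ee_rot: [3.134, -0.003, 1.339]
wrist_force: [-0.6, 0.2, 12.1]
width: 0.0137
finger_force: 30.0
```

Run:
```python
from h import *
mv([.51,.0437,.12]);print(robot.get_obs()['wrist_torque'])
```

```text
units [-0.078 -0.099 -0.073] turn 0 pos [0.5129 0.045  0.1182] rot [ 3.1336e+00 -3.0000e-03  1.3389e+00] F [-0.6  0.2 12.1] t 12.28
[0.17217837 0.28844787 0.0532494 ]
```

Emit:
{"name": "servo_tool", "arguments": {
  "moves": [
    [0,0,0,0.3,1],
    [0,0,0,0.5,1],
    [0,0,0,0.5,1]
  ]
}}

```text
time: 12.53
tool_pos: [0.5129, 0.045, 0.1182]
ee_rot: [3.134, -0.003, 1.287]
wrist_force: [-1.4, 1.3, 12.4]
width: 0.0138
finger_force: 30.0
```

Run:
```python
from h import *
mv([.51,.0437,.12]);print(robot.get_obs()['wrist_torque'])
```

```text
units [-0.082 -0.097 -0.073] turn 0 pos [0.5129 0.045  0.1182] rot [ 3.1337 -0.0034  1.2866] F [-1.4  1.3 12.4] t 12.53
[0.19018332 0.22428321 0.04092869]
```

Emit:
{"name": "servo_tool", "arguments": {
  "moves": [
    [0,0,0,0.3,1],
    [0,0,0,0.6,1],
    [0,0,0,0.6,1]
  ]
}}

```text
time: 12.78
tool_pos: [0.513, 0.045, 0.1182]
ee_rot: [3.134, -0.004, 1.223]
wrist_force: [-0.3, 0.3, 12.1]
width: 0.014
finger_force: 30.0
```

Run:
```python
from h import *
mv([.51,.0437,.12]);print(robot.get_obs()['wrist_torque'])
```

```text
units [-0.089 -0.096 -0.072] turn 0 pos [0.513  0.045  0.1182] rot [ 3.1336 -0.0039  1.2234] F [-0.3  0.3 12.1] t 12.78
[0.19439826 0.18350686 0.06106175]
```

Emit:
{"name": "servo_tool", "arguments": {
  "moves": [
    [0,0,0,0.3,1],
    [0,0,0,0.5,1],
    [0,0,0,0.5,1]
  ]
}}

```text
time: 13.03
tool_pos: [0.5131, 0.0449, 0.1182]
ee_rot: [3.134, -0.004, 1.172]
wrist_force: [-0.7, 1.5, 12.8]
width: 0.014
finger_force: 30.0
```

Run:
```python
from h import *
mv([.51,.0437,.12]);print(robot.get_obs()['wrist_torque'])
```

```text
units [-0.094 -0.096 -0.073] turn 0 pos [0.5131 0.0449 0.1182] rot [ 3.1335 -0.0043  1.1719] F [-0.7  1.5 12.8] t 13.03
[0.13590799 0.16033604 0.28480755]
```

The torque jumped to 0.28 N m, so that is the hard stop. I ease off within the slot play and lift out.

Emit:
{"name": "servo_tool", "arguments": {
  "moves": [
    [0,0,0,-0.4,1],
    [0,0,0,-0.8,1],
    [0,0,-0.06,-0.8,1],
    [0,0,-0.12,-0.8,1],
    [0,0,-0.2,-0.8,1],
    [0,0,-0.3,-0.8,1],
    [0,0,-0.45,-0.8,1],
    [0,0,-0.7,-0.8,1],
    [0,0,-1,-0.8,1]
  ]
}}

```text
time: 13.78
tool_pos: [0.5084, 0.0444, 0.138]
ee_rot: [-3.137, 0.002, 1.255]
wrist_force: [0.1, -0.3, -0.8]
width: 0.0139
finger_force: 30.0
```

Emit:
{"name": "servo_tool", "arguments": {
  "moves": [
    [0,0,-0.5,0,1],
    [0,0,-1,0,1],
    [0,0,-1,0,1]
  ]
}}

```text
time: 14.03
tool_pos: [0.5117, 0.0444, 0.1679]
ee_rot: [3.136, -0.002, 1.255]
wrist_force: [0.8, 0.2, 0.3]
width: 0.0133
finger_force: 30.0
```

Run:
```python
from h import *
mv([.51,.0437,.12])
s=snap('side');save(s,'s6.png')
cv2.imwrite('pics/c6.png',cv2.resize(s['image'][140:220,270:380],(800,582),interpolation=2))
```

```text
units [-0.052 -0.066  1.916] turn 0 pos [0.5117 0.0444 0.1679] rot [ 3.1362e+00 -1.7000e-03  1.2554e+00] F [0.8 0.2 0.3] t 14.03
```

View pics/c6.png

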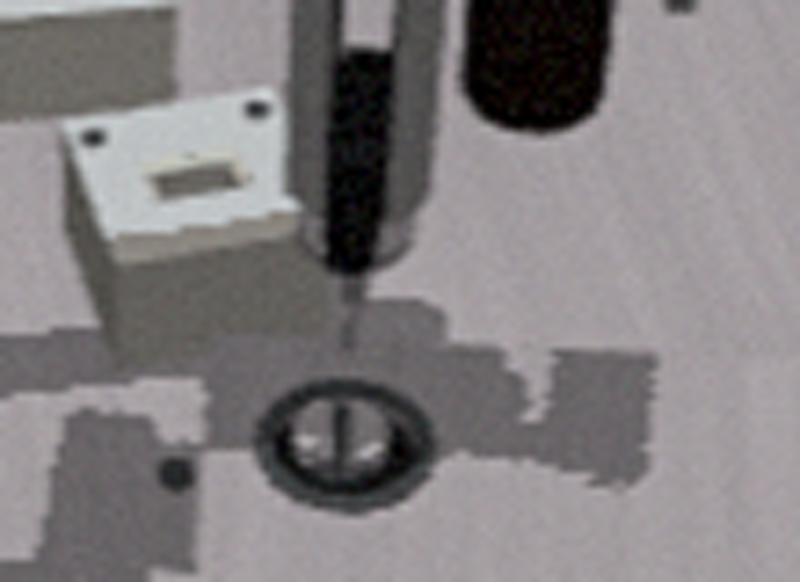

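The slot of the fastener now runs across the hatch (crop (340,440)) and the key is clear above it. Next I go back to the block.

Run:
```python
from h import *
mv([.526,.316,.178],3.10)
```

```text
units [10.51  -2.807 -0.456] turn -17.614 pos [0.5113 0.0444 0.1666] rot [ 3.1376e+00 -1.3000e-03  1.2554e+00] F [ 0.2 -0.5 -1.9] t 14.08
```

Emit:
{"name": "servo_tool", "arguments": {
  "moves": [
    [0.8,-0.2,-0.3,-1,1],
    [1.9,-0.5,-0.45,-2,1],
    [3.1,-0.8,-0.45,-3,1],
    [4.3,-1.1,-0.45,-4,1],
    [5.5,-1.45,-0.45,-5,1],
    [6.7,-1.8,-0.45,-6,1],
    [7.9,-2.1,-0.45,-7,1],
    [9,-2.4,-0.45,-8,1],
    [10,-2.7,-0.45,-9,1],
    [10.5,-2.8,-0.45,-10,1]
  ]
}}

```text
time: 14.92
tool_pos: [0.524, 0.3188, 0.1744]
ee_rot: [-3.141, -0.002, 2.311]
wrist_force: [0.4, 0.7, -1.1]
width: 0.0136
finger_force: 30.0
```

Emit:
{"name": "servo_tool", "arguments": {
  "moves": [
    [0,0,0,-1,1],
    [0,0,0,-2,1],
    [0,0,0,-3,1],
    [0,0,0,-4,1],
    [0,0,0,-5,1],
    [0,0,0,-6,1],
    [0,0,0,-7,1],
    [0,0,0,-7.6,1],
    [0,0,0,-7.6,1],
    [0,0,0,-7.6,1]
  ]
}}

```text
time: 15.75
tool_pos: [0.5248, 0.3156, 0.1748]
ee_rot: [-3.141, -0.001, 3.097]
wrist_force: [-0.2, 0.6, -0.5]
width: 0.0139
finger_force: 30.0
```

Emit:
{"name": "servo_tool", "arguments": {
  "moves": [
    [0,0,0,0,1],
    [0,0,0,0,1]
  ]
}}

```text
time: 15.92
tool_pos: [0.5249, 0.3157, 0.1751]
ee_rot: [-3.141, -0.0, 3.098]
wrist_force: [0.4, 0.1, -0.5]
width: 0.0137
finger_force: 30.0
```

Run:
```python
from h import *
mv([.526,.316,.178],3.10)
s=snap('wrist');save(s,'w7.png');np.savez('v7.npz',c=s['c'],Rc=s['Rc'])
u,v=proj(s,[.473,.319,.045]).astype(int);print(u,v)
x0=u-65;y0=v-55
im=s['image'][y0:y0+110,x0:x0+130];cv2.imwrite('pics/c7.png',cv2.resize(np.hstack([im,s['image'][190:300,215:345]]),None,fx=3,fy=3,interpolation=2));print(x0,y0)
t=snap('top');save(t,'top7.png')
for (x,y) in((250,168),(323,185)):
    g=t['image'][y:y+18,x:x+20].max(2);print(g)
```

```text
units [-0.042  0.015 -0.116] turn -0.023 pos [0.5249 0.3157 0.1751] rot [-3.1415e+00 -3.0000e-04  3.0976e+00] F [ 0.4  0.1 -0.5] t 15.92
281 151
216 96
[[115  85  68  56  43  32  30  26  20  25  22  24  25  26  32  46  60  68
   86 117]
 [ 88  68  56  37  24  24  24  34  44  48  49  42  30  26  23  31  40  52
   68  85]
 [ 72  59  41  29  23  31  50  87 116 126 124 109  79  51  29  24  22  35
   58  71]
 [ 62  43  28  24  33  71 109 138 155 160 159 151 136 113  76  40  24  25
   39  60]
 [ 54  32  25  27  66 116 149 161 162 164 163 163 160 150 131  91  38  23
   27  47]
 [ 42  25  23  42  99 143 158 161 163 164 163 164 164 162 156 122  58  29
   23  35]
 [ 34  25  25  44  89 115 120 134 151 159 160 161 162 164 162 146 101  39
   23  27]
 [ 30  21  30  51  72  76  80  95 117 126 128 137 151 159 160 156 120  46
   20  26]
 [ 29  23  35  83 104  94  87  81  86  86  85  97 117 128 131 133 105  42
   24  24]
 [ 24  23  40 106 141 141 137 126 113  98  84  79  87  90  90  96  80  43
   25  26]
 [ 28  22  40 105 150 160 160 156 149 141 133 125 116 105  86  78  64  38
   25  27]
 [ 34  21  30
[... 1413 characters left out ...]
  77  62
   29  21]
 [ 46  25  20  40 103 148 160 155 152 146 138 137 126 116 105  89  78  53
   28  21]
 [ 50  27  19  29  76 130 161 162 164 162 161 161 155 151 144 134 110  58
   27  19]
 [ 58  32  23  21  47  99 142 161 163 163 163 164 163 162 160 154 119  53
   26  21]
 [ 63  46  23  18  26  57 103 143 162 164 164 166 165 164 156 133  87  36
   20  25]
 [ 69  55  36  22  19  27  58  97 128 151 163 164 159 140 117  89  43  22
   22  30]
 [ 74  64  49  31  17  19  27  46  73 102 119 119 118  96  60  42  26  24
   30  46]
 [ 80  68  65  49  29  21  21  25  32  39  45  47  55  50  28  22  25  30
   43  61]
 [113  77  70  63  47  29  26  24  23  19  22  26  25  26  24  26  31  46
   60  70]]
```

View pics/c7.png

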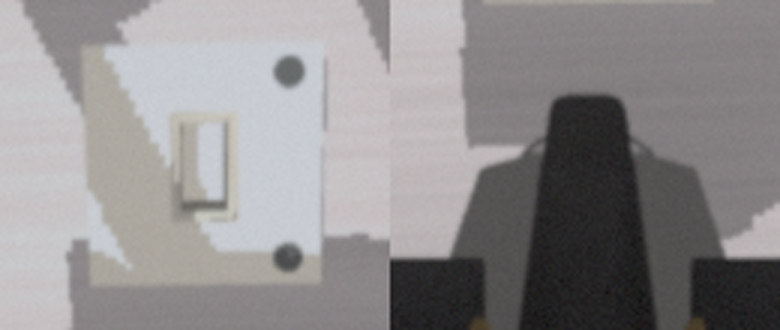

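The hole is centred at wrist pixel ≈(283.8,151.2), square with the block and the tool. The key hangs straight (near edge at row ≈222). In the top image the turned slot is parallel to the locked one's, so it is locked.

Run:
```python
from h import *
s=snap('wrist');P=plane(s,283.7,151.1,.045);print(P)
Rt=R(robot.get_obs()['ee_rot']);mv(P+Rt@[.0008,0,0]+[0,0,.055],3.11)
```

```text
[0.47283592 0.32100438 0.045     ]
units [2.125 0.12  3.009] turn -0.114 pos [0.525  0.3157 0.1752] rot [ 3.1415 -0.      3.098 ] F [-0.2  0.4 -1.3] t 16.07
```

Emit:
{"name": "servo_tool", "arguments": {
  "moves": [
    [0.8,0.05,0.2,-0.1,1],
    [1.6,0.1,0.8,-0.1,1],
    [2.12,0.12,1.6,-0.1,1],
    [2.12,0.12,2.4,-0.1,1],
    [2.12,0.12,2.9,-0.1,1],
    [2.12,0.12,3,-0.1,1],
    [2.12,0.12,3,-0.1,1],
    [2.12,0.12,3,-0.1,1]
  ]
}}

```text
time: 16.73
tool_pos: [0.4731, 0.3212, 0.1011]
ee_rot: [3.141, 0.001, 3.108]
wrist_force: [-0.0, 0.4, -0.2]
width: 0.0139
finger_force: 30.0
```

Run:
```python
from h import *
mv([.472,.321,.058],3.11)
```

```text
units [ 0.047 -0.012  1.725] turn -0.015 pos [0.4731 0.3212 0.1011] rot [3.1408e+00 1.3000e-03 3.1085e+00] F [-0.   0.4 -0.2] t 16.73
```

Emit:
{"name": "servo_tool", "arguments": {
  "moves": [
    [0.02,0,0.2,0,1],
    [0.02,0,0.5,0,1],
    [0.02,0,0.8,0,1],
    [0.02,0,1.1,0,1],
    [0.02,0,1.4,0,1],
    [0.02,0,1.6,0,1],
    [0.02,0,1.65,0,1],
    [0.02,0,1.65,0,1]
  ]
}}

```text
time: 17.4
tool_pos: [0.4712, 0.3208, 0.0581]
ee_rot: [-3.141, -0.001, 3.109]
wrist_force: [0.3, 0.6, -1.3]
width: 0.0139
finger_force: 30.0
```

Emit:
{"name": "servo_tool", "arguments": {
  "moves": [
    [0,0,0.03,0,1],
    [0,0,0.06,0,1],
    [0,0,0.09,0,1],
    [0,0,0.09,0,1]
  ]
}}

```text
time: 17.73
tool_pos: [0.4718, 0.3211, 0.057]
ee_rot: [3.141, 0.0, 3.109]
wrist_force: [-0.3, 0.0, -1.8]
width: 0.0139
finger_force: 30.0
```

Emit:
{"name": "servo_tool", "arguments": {
  "moves": [
    [0,0,0.03,0,1],
    [0,0,0.06,0,1],
    [0,0,0.06,0,1]
  ]
}}

```text
time: 17.98
tool_pos: [0.4716, 0.321, 0.0551]
ee_rot: [3.142, -0.0, 3.109]
wrist_force: [-0.5, -0.2, -0.4]
width: 0.0141
finger_force: 30.0
```

Emit:
{"name": "servo_tool", "arguments": {
  "moves": [
    [0,0,0.02,0,1],
    [0,0,0.04,0,1],
    [0,0,0.04,0,1]
  ]
}}

```text
time: 18.23
tool_pos: [0.4718, 0.3211, 0.0545]
ee_rot: [3.141, 0.0, 3.109]
wrist_force: [0.4, 0.5, 0.4]
width: 0.014
finger_force: 30.0
```

Emit:
{"name": "servo_tool", "arguments": {
  "moves": [
    [0,0,0.02,0,1],
    [0,0,0.04,0,1],
    [0,0,0.04,0,1]
  ]
}}

```text
time: 18.48
tool_pos: [0.4718, 0.3211, 0.0544]
ee_rot: [3.141, 0.001, 3.109]
wrist_force: [-1.7, -1.5, 4.9]
width: 0.0138
finger_force: 30.0
```

Collar contact comes at the same height as when I picked it up, so I release and retreat.

Emit:
{"name": "servo_tool", "arguments": {
  "moves": [
    [0,0,-0.03,0,0.9],
    [0,0,-0.03,0,0.7],
    [0,0,-0.03,0,0.5],
    [0,0,-0.03,0,0.4],
    [0,0,-0.03,0,0.4],
    [0,0,-0.03,0,0.4],
    [0,0,-0.03,0,0.4]
  ]
}}

```text
time: 19.07
tool_pos: [0.4717, 0.321, 0.0538]
ee_rot: [3.142, -0.0, 3.109]
wrist_force: [-0.4, -0.3, 0.3]
width: 0.0504
finger_force: 0.0
```

Emit:
{"name": "servo_tool", "arguments": {
  "moves": [
    [0,0,-0.4,0,0.4],
    [0,0,-1.2,0,0.4],
    [0,0,-2.2,0,0.4],
    [0,0,-3.4,0,0.4],
    [-0.5,0,-4.6,0,0.4],
    [-1.2,0,-5.4,0,0.4],
    [-2,0,-5.6,0,0.4],
    [-2,0,-5.6,0,0.4],
    [-2,0,-5.6,0,0.4]
  ]
}}

```text
time: 19.82
tool_pos: [0.5221, 0.3193, 0.1946]
ee_rot: [3.141, 0.0, 3.108]
wrist_force: [-0.0, 0.2, -1.0]
width: 0.0563
finger_force: 0.0
```

Run:
```python
from h import *
mv([.47,.32,.2])
s=snap('wrist');b=snap('side');t=snap('top')
A=cv2.resize(s['image'][100:220,205:345],(400,343),interpolation=2);B=cv2.resize(b['image'][105:173,240:320],(400,340),interpolation=2)
Cc=cv2.resize(t['image'][150:214,230:305],(400,257)[::1],interpolation=2)
D=cv2.resize(t['image'][170:234,300:375],(400,257),interpolation=2)
cv2.imwrite('pics/c8.png',np.vstack([np.hstack([A[:340],B]),np.hstack([Cc,D])]))
```

```text
units [ 2.082 -0.041 -0.218] turn 0 pos [0.5221 0.3193 0.1946] rot [3.1410e+00 3.0000e-04 3.1081e+00] F [-0.   0.2 -1. ] t 19.82
```

View pics/c8.png

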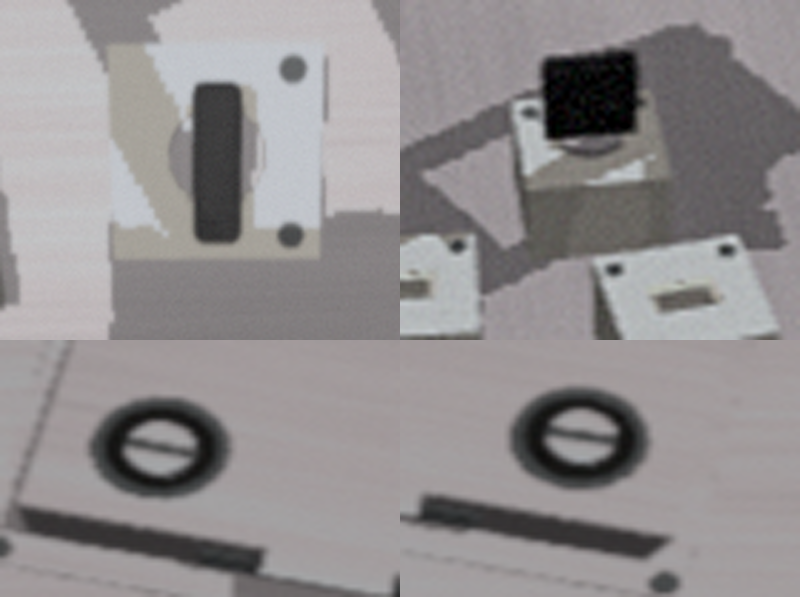

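The key stands straight in its own block with the collar flat on top. Both slots run across the hatch. I hand the job in.

```bash
python3 -c "
from bench import robot
print(robot.close_job())"
```

```text
the job is handed in; nothing more can be done
None
```

The open fastener is pushed down and turned to its stop so it is locked, the key is back in its block with its collar flat on top, and the job was handed in at about 20 s; the highest push force I read was about 16 N.

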